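# Load a flat bar into the drill jig

### The job

Load the aluminium flat bar into the drill jig: put its hole down over the jig's pin with the bar swung out to the front, then push its free end round, under the sprung foot of the drill bush, until it really bears on the stop screw, and hold it there for a moment with a push of about 10 N, never forcing it beyond 20 N. Then swing the ball-handled clamp over and down on the bar to the end of its travel, let go, and leave everything else on the bench where it is.

Things in the scene. Friction and masses are not known exactly. Their poses are not given: they have to be found in the camera images.
- jig: Drill jig, fixed: steel plate 190 x 260 x 10 mm (x -105 to +85, y -130 to +130 mm), origin on the bench under it, z up. x points to its back (stop, bush post, clamp), y to the pin's end. Home: the bar runs from the pin along -y, centre line on x = 20 mm (within 4 degrees, as the stop is set), underside 20 mm above the bench, its free end 10 mm clear of the plate.
- jig_pin (a point): On the axis of the upright locating pin, at (20, 95) mm in the jig's frame, 24 mm above the bench: the middle of the bar's hole when seated. Pin diameter 10 mm, bullet nose ending 41.5 mm above the bench; round rest boss, diameter 32, about its foot. Axes as the jig's.
- jig_rail (a point): Top of the curved steel rail that carries the bar, where the home line crosses it: (20, -38) mm in the jig's frame, 20 mm above the bench, 18 wide, radius 133 mm about the pin. It runs from here 48 degrees round to the front (-x). Lay the bar on it swung out 30 to 45 degrees from home: nearer home the bush arm is in the way of loading.
- jig_foot (a point): Underside of the sprung pressure foot (steel disc, diameter 30, coned rim) below the drill bush, at (20, 20) mm in the jig's frame. Pushed round, the bar meets it about 19 degrees before home, lifts it 2.5 mm and slides on under about 4.5 N. The dark bush arm above is 36 wide, from x = -20 to 79 mm of the jig, its top 66 mm above the bench.
- stop_block: Dark steel block 26 x 30 x 30 mm, origin on the plate under its middle, at (65, -87) mm in the jig's frame. A stop screw, 9 mm thick, sticks out of its front 24 mm above the bench and meets the bar's back edge 182 mm from the pin. Its tip is nominally at the jig's x = 35 mm but is set up to 12 mm either way, differently each time, and is not reported: feel for it. It is rigid.
- clamp (a joint): Swing-over clamp: 0 open (arm up and leaning back), 2.0 fully down at its own end stop (arm level). The hinge is stiff and stays where it is left. From about 1.9 on its sprung pad stands on the bar, yields up to 4 mm and presses the bar down, and a little towards the stop, with about 5 N.
- clamp_hinge (a point): Middle of the clamp's hinge, at (62, -38) mm in the jig's frame, 50 mm above the bench; the hinge line is the jig's y. Axes as the jig's.
- clamp_knob (a point): Centre of the black ball, diameter 22 mm, at the end of the clamp arm, 92 mm from the hinge. In the jig's x-z plane, from the hinge: at joint 0 (+46, +80) mm, at 2.0 (-92, +8) mm, on an arc over the top. About 4 N moves it, 6 N over the last 10 mm. It is slippery to pinch: hook it over from behind, then press it down from above.
- clamp_pad: The clamp's spindle with its sprung rubber pad, turning with the arm; origin on the hinge. It stands on the bar 133 mm from the pin.
- bar_mid (a point): Centre, half-way up, of the loose aluminium flat bar, 225 x 30 x 8 mm, about 140 g, lying flat on the bench. Its x axis runs along the bar away from the hole.
- bar_hole (a point): Middle of the bar's 12 mm hole, 92.5 mm from the bar's centre, 20 mm from that end.
- bar_end (a point): On the bar's centre line 187 mm from the hole, 18 mm from the free end, half-way up. Pushed here on its front edge the bar slides with less than 1 N, takes up to about 5 N to go under the foot, then 2 to 4 N until the stop is felt as a steep rise.
- bar: The same bar; origin at its centre on the underside.
- parts_box: Grey hinged box of fittings with a clear lid, 100 x 131 x 44 mm, to be left alone; origin under its middle.
- petri_dish: Petri dish, diameter 90, 16 mm high, to be left alone; origin under its middle.
Things that resemble listed ones, but are neither listed nor needed, are in the scene too. There is more than one size of the bar; the job needs the larger.

How it is judged:
By the outcome, as a careful person would: the job done as asked, in the order asked, and still so for the second after the job is handed in, with the robot touching nothing.
It also fails if it takes over 72 s, if anything falls off the work surface, if the arm or the gripper's body presses on something with over 40 N, if the wrist force passes 120 N, or if a joint passes its speed limit or range.

### The arm

A 6-joint arm with a two-finger parallel gripper is mounted at the origin on a cart in front of the work surface, level with it; the furniture and walls round the work are solid. World frame = base frame: x ahead of the robot, y to its left, z up, the work surface at z = 0. Lengths are in m, angles in rad, forces in N, time in s.
With the tool pointing down it reaches from about 0.25 to 0.725 m from the base axis. Payload 4 kg.
Tool frame: the origin (TCP) lies midway between the tips of the shut fingers; the grasp point (between the pads) lies 19 mm behind it; z points along the fingers, y is the direction in which the jaws open and shut (so a half turn about z gives the same grasp; the last joint's range is limited). The gripper opens to 85 mm and grips with 20 to 120 N. Pads are 22 mm wide; open, the fingers measure 114 mm over their backs; the gripper's body (76 mm by 85 mm) begins 54 mm behind the grasp point. The pads swing forward as they close: fully open they stand 13 mm farther back than shut.
Start: joints at [1.317, 0.241, 0.005, 1.335, 0, 1.571], TCP at [0.126, 0.484, 0.231] pointing down, gripper open.
Joint ranges: [-2.72, 2.72], [-1.05, 1.87], [-1.09, 1.28], [-1.99, 2.15], [-1.42, 1.44], [-3.14, 3.14]. Speed limits (rad/s): [2.79, 2.79, 3.14, 3.14, 3.14, 3.14].

### API

Orientations are given as a unit quaternion [x, y, z, w].
In Python, from workcell import get_obs, camera, camera_model, job_done, masks_of gives the robot as it stands.
- The arm moves only by the tool jog_arm, never from a script. Its argument "deltas" is a list that holds one entry, the list of rows, each a list of 7 numbers: the shift along the tool's x, y, z in mm, then the turn, a rotation vector about the tool's x, y, z in degrees, then the finger opening in mm, from 0 to 85.4. A call has 1 to 5 rows; each row shifts and turns the pose as measured when the row begins, along the tool's axes as they then stand; what a row does not reach is not made up. A row lasts 1/10 s, in which the tool goes at most 50 mm and 8.59 degrees, less where a joint would pass 70% of its speed; a pose out of reach is approached as far as the arm can. A call with a gripper value outside its range is refused whole. The fingers move at their own pace and stop on an object; the grip force is fixed at half the most. Time passes only in rows, so rows that do not move let the fingers close. It gives the time, the measured TCP pose, the force and the opening at its end, in the units of the state.
- get_obs(): the state, without advancing time (a new reading comes with each control period).
- camera(name): name is "scene" or "top"; returns the picture (420x560x3 uint8, red, green, blue); there is no depth.
- camera_model(name): a dict with "fovy" (degrees; the focal length in pixels is half the picture's height over the tangent of half this angle, whatever the lens; pixels are square), "cx", "cy" (the principal point, pixels), "k1" (the pictures are not rectified: a ray, as slopes to the right and down, at radius r is drawn at 1 + k1 r^2 times it, then the intrinsics apply), "pose" (4x4, takes a point from camera to world coordinates). Camera axes: x right, y down, z forward; pixel columns grow to the right and rows downward; lengths in m; the calibration is good to about 2 mm. A picture is of the moment at which its call begins. camera_model takes no time and is no camera call.
- job_done(): hands the job in, once; it reports no verdict.
Trained networks look in the newest picture that a camera, given by its name, has taken for a name from the list of things; names that differ only in an ending like _2 or _b are one class to them, and where a whole thing is asked for, a point or a joint stands for the part that bears it (a point fixed in the world has none). Each returns a list of dicts, best first, with "conf" (0 to 1); they miss things now and then, are a little off and sometimes report something else, mostly with a low value. They report only what shows in the picture. A call takes as long as a camera call. They do not tell look-alikes from the thing itself.
- masks_of(target, camera): "pixels" (420x560 bool, what is visible of it) and "at" ([column, row] in pixels, amid what is visible of it).
The state is a dict: "clock": time; "joint_pos": joint angles; "joint_vel": joint speeds; "tau": joint torques, N m; "eef_pos": TCP position; "tool_rot": TCP orientation; "ft_force": force on the tool from outside, world axes, zero at the start; "ft_torque": the same for the moment, N m; "grip_width": finger opening in m.
Only numpy, scipy, OpenCV 4.12 (cv2) and the standard library are available. Lean on these libraries where they do the work, as an engineer would, in place of code of your own. Each camera call takes 0.05 s, during which the arm holds its last target. There are 200 camera calls.

## Working session

There is one attempt and no reset: what is moved stays moved. The work goes in short steps, Python scripts to look and compute and a tool call to move; the robot and the scene stay as the last step left them, time stands still between calls to the robot, and variables do not carry over. Pictures are saved under pics/ and viewed, about 8 in all and at most 12, crops included, and the job is handed in when it is done.

Besides the shell and the picture viewer there is one more tool, called as name(argument=value, ...), one argument or row to a line, values as JSON. jog_arm: Moves the arm, as the interface text tells. Its arguments: {"type":"object","properties":{"deltas":{"type":"array"}},"required":["deltas"]}

```bash
mkdir -p pics; ls; cat > h.py <<'E'
import numpy as np, cv2
from workcell import *
def snap(n,f=None):
    im=camera(n)
    if f: cv2.imwrite('pics/'+f,im[:,:,::-1])
    return im
def K(n):
    m=camera_model(n); f=210/np.tan(np.radians(m['fovy'])/2); return m,f
def px2w(n,p,z):
    m,f=K(n); d=np.array([(p[0]-m['cx'])/f,(p[1]-m['cy'])/f]); u=d.copy()
    for _ in range(20): u=d/(1+m['k1']*(u@u))
    P=np.array(m['pose']); r=P[:3,:3]@np.array([u[0],u[1],1]); o=P[:3,3]
    return o+r*(z-o[2])/r[2]
def w2px(n,X):
    m,f=K(n); P=np.array(m['pose']); c=P[:3,:3].T@(np.array(X)-P[:3,3]); u=c[:2]/c[2]; u=u*(1+m['k1']*(u@u))
    return np.array([u[0]*f+m['cx'],u[1]*f+m['cy']])
E
python3 - <<'E'
from h import *
a=snap('top','t0.png'); b=snap('scene','s0.png')
for n in('top','scene'):
    m,f=K(n); print(n,f,m['k1'],np.round(np.array(m['pose']),3).tolist())
    for t in('jig','bar','stop_block','clamp','clamp_knob','jig_pin','bar_hole','bar_end','parts_box','petri_dish'):
        try:
            for r in masks_of(t,n): 
                print(t,round(r['conf'],2),np.round(r['at'],1),r['pixels'].sum(),px2w(n,r['at'],0)[:2].round(3))
        except Exception as e: print(t,e)
E
```

```text
pics
top 532.7787444285099 -0.08124768141456773 [[0.005, -0.991, 0.131, 0.345], [-1.0, -0.007, -0.01, -0.115], [0.01, -0.131, -0.991, 1.486], [0.0, 0.0, 0.0, 1.0]]
jig 0.74 [201.4 196.2] 6536 [0.574 0.087]
bar 0.69 [327.9 224.1] 916 [ 0.497 -0.27 ]
bar 0.64 [281.7 285.4] 397 [ 0.326 -0.141]
stop_block 0.62 [225.4 165.7] 170 [0.662 0.021]
clamp 0.65 [206.4 158.3] 192 [0.683 0.075]
clamp_knob 0.73 [206.3 158.6] 164 [0.682 0.076]
jig_pin 0.67 [199.  198.8] 6386 [0.566 0.093]
bar_hole 0.63 [281.7 283.1] 409 [ 0.332 -0.141]
bar_hole 0.57 [330.2 225.1] 864 [ 0.494 -0.276]
bar_end 0.8 [281.7 283.3] 410 [ 0.331 -0.141]
bar_end 0.56 [326.6 218.4] 854 [ 0.513 -0.266]
parts_box 0.75 [313.1 148.8] 1618 [ 0.713 -0.229]
petri_dish 0.93 [387.6 202.5] 784 [ 0.559 -0.44 ]
petri_dish 0.66 [309.2 152. ] 1746 [ 0.703 -0.218]
petri_dish 0.47 [326.4 226. ] 879 [ 0.491 -0.266]
scene 526.0676022682035 -0.19452135322552822 [[0.654, -0.338, 0.677, -0.346], [-0.756, -0.304, 0.579, -0.843], [0.01, -0.891, -0.455, 0.687], [0.0, 0.0, 0.0, 1.0]]
jig 0.95 [241.5 208.6] 4026 [0.609 0.101]
jig 0.5 [322.8 274.1] 924 [ 0.495 -0.27 ]
bar 0.97 [228.9 282.8] 418 [ 0.326 -0.133]
bar 0.7 [322.5 273.7] 990 [ 0.496 -0.269]
stop_block 0.75 [273.3 206.9] 177 [0.678 0.041]
stop_block 0.68 [321.  275.3] 949 [ 0.489 -0.27 ]
clamp 0.72 [262.  176.9] 183 [0.816 0.209]
clamp_knob 0.74 [259. 178.] 240 [0.803 0.211]
jig_pin 0.67 [238.6 214. ] 3932 [0.58  0.084]
bar_hole 0.73 [324.5 276.4] 923 [ 0.49  -0.279]
bar_hole 0.69 [233.9 284.4] 448 [ 0.33  -0.146]
bar_hole 0.35 [397.6 288.2] 870 [ 0.561 -0.432]
bar_end 0.78 [232.4 282.5] 427 [ 0.333 -0.138]
bar_end 0.66 [323.6 273.6] 870 [ 0.498 -0.27 ]
parts_box 0.58 [348.8 226.8] 1618 [ 0.725 -0.189]
petri_dish 0.78 [398.5 287.3] 884 [ 0.565 -0.432]
```

```bash
python3 - <<'E'
import cv2
a=cv2.imread('pics/t0.png')
cv2.imwrite('pics/t0c.png',cv2.resize(a[110:320,140:420],None,fx=2.857,fy=2.857,interpolation=cv2.INTER_CUBIC))
a=cv2.imread('pics/s0.png')
cv2.imwrite('pics/s0c.png',cv2.resize(a[140:340,160:426],None,fx=3,fy=3,interpolation=cv2.INTER_CUBIC))
E
```

```text
(no output)
```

View pics/t0c.png

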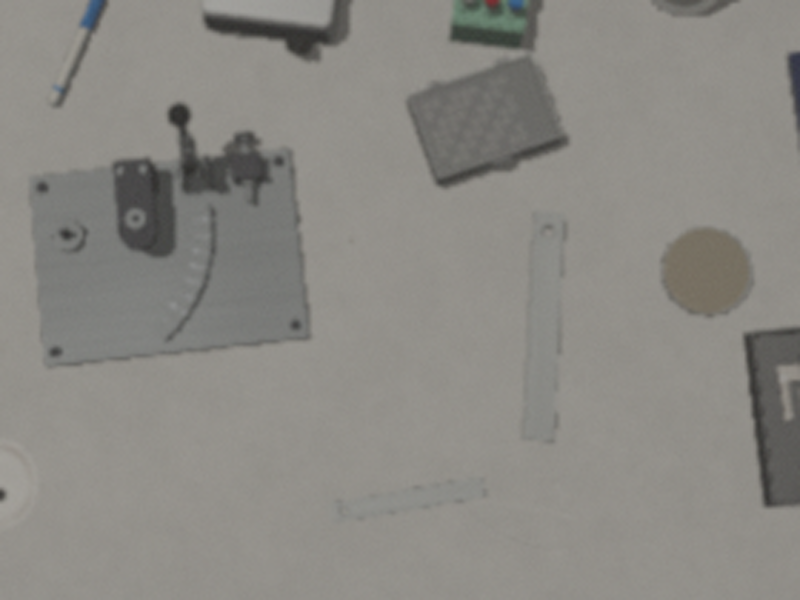

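View pics/s0c.png

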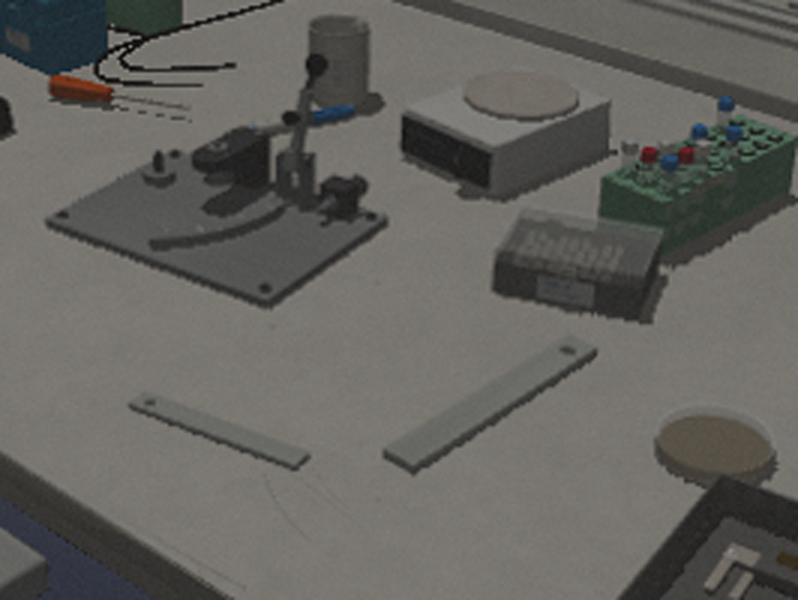

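The top view (crop scale 2.857, offset 140,110) shows the jig plate's corners at about (30,178), (290,150), (310,338) and (45,366), with the pin near (68,233). The large bar is at about (543,327) with its hole at the far end (548,231). The smaller decoy is at (412,499). In the scene view the clamp is open, its ball at (317,66).

```bash
cat > fit.py <<'E'
from h import *
from scipy.optimize import least_squares
T=lambda p:np.array(p)/2.857+[140,110]-0.3
S=lambda p:np.array(p)/3+[160,140]-0.3
J={'top':[((85,130,10),T((30,178))),((85,-130,10),T((290,150))),((-105,-130,10),T((310,338))),((-105,130,10),T((45,364))),((20,95,41.5),T((66,234)))],
'scene':[((-105,130,10),S((47,221))),((-105,-130,10),S((268,301))),((85,-130,10),S((386,219))),((20,95,41.5),S((158,152))),((108,-38,130),S((317,66)))]}
def jw(q,p): c,s=np.cos(q[2]),np.sin(q[2]); return np.array([q[0]+c*p[0]/1e3-s*p[1]/1e3,q[1]+s*p[0]/1e3+c*p[1]/1e3,p[2]/1e3])
E
python3 - <<'E'
from fit import *
def res(q,names): return np.concatenate([w2px(n,jw(q,p))-x for n in names for p,x in J[n]])
for ns in(['top'],['scene'],['top','scene']):
    r=least_squares(res,[.58,.08,0],args=(ns,),loss='soft_l1'); print(ns,r.x.round(4),np.degrees(r.x[2]).round(2),res(r.x,ns).round(1))
q=r.x; print('pin',jw(q,(20,95,24)),'knob',jw(q,(108,-38,130)))
for n in('top','scene'):
    m=[r for r in masks_of('bar',n)]
    for r in m:
        ys,xs=np.nonzero(r['pixels']); W=np.array([px2w(n,(x,y),.008)[:2] for x,y in zip(xs,ys)],np.float32)*1000
        print(n,r['conf'],cv2.minAreaRect(W))
print('hole top',px2w('top',T((548,231)),.008),'scene',px2w('scene',S((568,351)),.008))
o=get_obs(); print(o['eef_pos'],o['tool_rot'],o['ft_force'])
E
```

```text
['top'] [0.5718 0.0935 0.1152] 6.6 [-0.  -0.3  0.4 -0.4  0.3  0.4  0.   1.3 -0.8 -0.5]
['scene'] [0.5696 0.0934 0.1262] 7.23 [-1.6 -0.3 -0.   0.2  0.8 -0.9 -0.8 -0.2  1.4  0.5]
['top', 'scene'] [0.5712 0.0936 0.1178] 6.75 [-0.1 -0.   0.3 -0.3  0.3  0.4  0.1  1.6 -0.9 -0.2 -1.2 -0.7 -0.1  0.
  1.1 -0.9 -0.2 -0.5  2.   0.4]
pin [0.57992633 0.19031263 0.024     ] knob [0.68295348 0.06858175 0.13      ]
top 0.69 ((498.7386169433594, -274.8607482910156), (34.78464126586914, 223.34005737304688), 87.60021209716797)
top 0.64 ((328.4266052246094, -143.12509155273438), (23.0407657623291, 144.596923828125), 11.496471405029297)
scene 0.97 ((323.2696533203125, -146.32870483398438), (27.182161331176758, 146.39076232910156), 12.485756874084473)
scene 0.7 ((495.0647277832031, -276.0519104003906), (41.6406364440918, 238.16844177246094), 86.47478485107422)
hole top [ 0.59091679 -0.27994142  0.008     ] scene [ 0.58806094 -0.28060522  0.008     ]
[0.12551927 0.48400397 0.23132243] [ 1.26543756e-01  9.91961026e-01  1.73175316e-05 -1.29508678e-05] [-0.68291838 -0.56429612 -0.19309727]
```

jog_arm(
  deltas=[
    [[0,0,0,0,0,-6,60],[0,0,0,0,0,-6,60],[-18,-37,0,0,0,0,60],[-18,-37,0,0,0,0,60],[-18,-37,0,0,0,0,60]],
  ],
)

```text
clock: 1.7
eef_pos: [0.1756, 0.3726, 0.23]
tool_rot: [0.014, 1.0, 0.001, 0.0]
ft_force: [0.6, -1.0, 0.1]
grip_width: 0.0599
```

jog_arm(
  deltas=[
    [[-18,-37,0,0,0,0,60],[-18,-37,0,0,0,0,60],[-18,-37,0,0,0,0,60],[-18,-37,0,0,0,0,60],[-18,-37,0,0,0,0,60]],
  ],
)

```text
clock: 2.2
eef_pos: [0.2624, 0.1783, 0.2303]
tool_rot: [0.012, 1.0, 0.002, 0.002]
ft_force: [1.1, 0.1, -0.4]
grip_width: 0.0602
```

jog_arm(
  deltas=[
    [[-18,-37,0,0,0,0,60],[-18,-37,0,0,0,0,60],[-18,-37,0,0,0,0,60],[-18,-37,0,0,0,0,60],[-18,-37,0,0,0,0,60]],
  ],
)

```text
clock: 2.7
eef_pos: [0.3506, -0.0168, 0.232]
tool_rot: [0.011, 1.0, 0.003, 0.006]
ft_force: [1.3, 0.9, 0.4]
grip_width: 0.0597
```

jog_arm(
  deltas=[
    [[-18,-37,0,0,0,0,60],[-18,-37,10,0,0,0,60],[-18,-37,10,0,0,0,60],[-18,-37,10,0,0,0,60],[-18,-37,10,0,0,0,60]],
  ],
)

```text
clock: 3.2
eef_pos: [0.4407, -0.2138, 0.194]
tool_rot: [0.013, 1.0, 0.002, 0.01]
ft_force: [0.3, 0.6, 0.5]
grip_width: 0.0599
```

```bash
cat >> h.py <<'E'
from scipy.spatial.transform import Rotation as R
def down(yaw,tilt=0):
    "tool down, tool x at world yaw (deg)"
    a=np.radians(yaw); x=np.array([np.cos(a),np.sin(a),0]); z=np.array([0,0,-1.]); return R.from_matrix(np.c_[x,np.cross(z,x),z])
def go(pos,rot):
    o=get_obs(); r=R.from_quat(o['tool_rot']); 
    d=r.inv().apply(np.array(pos)-o['eef_pos'])*1e3; w=(r.inv()*rot).as_rotvec(degrees=True)
    dt=rot.inv().apply(np.array(pos)-o['eef_pos'])*1e3
    print('shift now-frame',d.round(1),'turn',w.round(2),'| shift in goal frame',dt.round(1),'|F',o['ft_force'].round(2),'t',round(o['clock'],2)); return d,w
E
python3 -c "
from h import *
go((.4505,-.2728,.06),down(177.3))"
```

```text
shift now-frame [ -8.6 -59.4 133.9] turn [0.28 1.15 1.24] | shift in goal frame [-12.6 -58.5 134. ] |F [0.32 0.61 0.53] t 3.2
```

jog_arm(
  deltas=[
    [[-3,-20,30,0.3,1.1,1.2,60],[-4,-20,35,0,0,0,60],[-4,-18,35,0,0,0,60],[0,0,30,0,0,0,60],[0,0,0,0,0,0,60]],
  ],
)

```text
clock: 3.7
eef_pos: [0.4535, -0.282, 0.059]
tool_rot: [0.028, 1.0, -0.002, 0.002]
ft_force: [-1.0, 0.5, 0.4]
grip_width: 0.0602
```

```bash
python3 - <<'E'
from h import *
go((.4505,-.2728,.03),down(177.3))
for n in('top','scene'):
    a=snap(n); p=w2px(n,(.47,-.27,.01)); x,y=p.astype(int); cv2.imwrite(f'pics/g_{n}.png',cv2.resize(a[y-50:y+50,x-65:x+65,::-1],None,fx=3.07,fy=3.07*1,interpolation=cv2.INTER_CUBIC)); print(n,x-65,y-50)
a=[cv2.imread(f'pics/g_{n}.png') for n in('top','scene')]; cv2.imwrite('pics/g.png',np.hstack(a))
E
```

```text
shift now-frame [ 3.7  9.1 28.9] turn [-0.2   0.29 -0.46] | shift in goal frame [ 3.4  9.  29. ] |F [-1.03  0.54  0.37] t 3.7
top 263 183
scene 251 225
```

View pics/g.png

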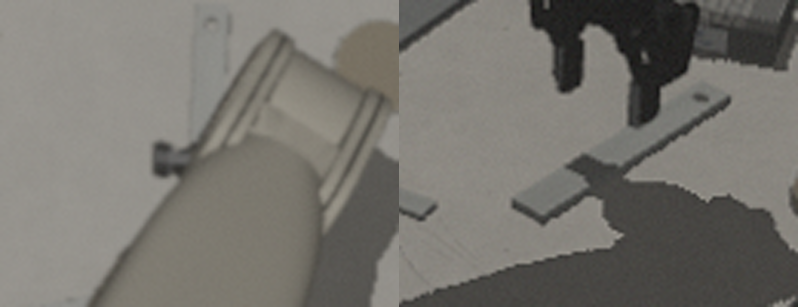

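The scene crop shows the open fingers above the large bar, one at (568,80) and the other at (643,115). They are about 9 mm off to the right, as measured, so I correct and descend.

jog_arm(
  deltas=[
    [[3.5,9,25,0,0,-0.5,60],[0,0,0,0,0,0,60],[0,0,14,0,0,0,60],[0,0,10,0,0,0,60],[0,0,0,0,0,0,60]],
  ],
)

```text
clock: 4.3
eef_pos: [0.4629, -0.2781, 0.0257]
tool_rot: [0.021, 1.0, -0.009, 0.015]
ft_force: [-0.5, -0.4, 0.5]
grip_width: 0.0599
```

```bash
python3 -c "
from h import *
go((.4505,-.2728,.0025),down(177.3))"
```

```text
shift now-frame [13.3  5.2 22.7] turn [-1.01  1.74  0.25] | shift in goal frame [12.6  4.7 23.2] |F [-0.49 -0.41  0.48] t 4.3
```

jog_arm(
  deltas=[
    [[13,5,8,-1,1.7,0.3,60],[0,0,0,0,0,0,60]],
  ],
)

```text
clock: 4.5
eef_pos: [0.451, -0.2731, 0.0194]
tool_rot: [0.024, 1.0, -0.0, 0.001]
ft_force: [-0.9, 0.6, -0.4]
grip_width: 0.0601
```

```bash
python3 -c "
from h import *
go((.4505,-.2728,.0025),down(177.3))"
```

```text
shift now-frame [ 0.6  0.3 16.9] turn [-0.05  0.1  -0.05] | shift in goal frame [ 0.6  0.3 16.9] |F [-0.86  0.62 -0.4 ] t 4.5
```

jog_arm(
  deltas=[
    [[0.5,0.3,9,0,0,0,60],[0,0,9,0,0,0,60],[0,0,0,0,0,0,60]],
  ],
)

```text
clock: 4.8
eef_pos: [0.4513, -0.2735, 0.001]
tool_rot: [0.024, 1.0, -0.001, 0.002]
ft_force: [-0.0, -0.4, 0.9]
grip_width: 0.0598
```

```bash
python3 -c "
from h import *
go((.4505,-.2728,.0025),down(177.3))"
```

```text
shift now-frame [ 0.8  0.7 -1.5] turn [-0.11  0.21 -0.08] | shift in goal frame [ 0.8  0.7 -1.5] |F [-0.02 -0.4   0.91] t 4.8
```

jog_arm(
  deltas=[
    [[0,0,-1.5,0,0,0,40],[0,0,0,0,0,0,20],[0,0,0,0,0,0,20],[0,0,0,0,0,0,20],[0,0,0,0,0,0,20]],
  ],
)

```text
clock: 5.3
eef_pos: [0.451, -0.2734, 0.0023]
tool_rot: [0.024, 1.0, -0.001, 0.001]
ft_force: [0.0, 0.0, -1.2]
grip_width: 0.0276
```

jog_arm(
  deltas=[
    [[0,0,0,0,0,0,20],[0,0,-10,0,0,0,20],[0,0,-20,0,0,0,20],[0,0,-20,0,0,0,20],[0,0,0,0,0,0,20]],
  ],
)

```text
clock: 5.8
eef_pos: [0.4499, -0.2728, 0.0542]
tool_rot: [0.024, 1.0, -0.0, 0.0]
ft_force: [0.6, -0.4, -0.8]
grip_width: 0.0277
```

```bash
python3 - <<'E'
from h import *
go((.4505,-.2728,.15),down(177.3))
q=(.5712,.0936,np.radians(6.75)); a=np.radians(238.75)
print((np.array([.580,.1903])+.14*np.array([np.cos(a),np.sin(a)])))
for n in('top','scene'):
    snap(n)
    for r in masks_of('bar',n): print(n,r['conf'],r['at'],r['pixels'].sum())
E
```

```text
shift now-frame [ -0.6  -0.  -95.8] turn [-0.01  0.01 -0.08] | shift in goal frame [ -0.6  -0.  -95.8] |F [ 0.61 -0.41 -0.76] t 5.8
[0.50737174 0.07061234]
top 0.9 [326.8, 198.0] 349
top 0.75 [271.5, 286.4] 225
scene 0.88 [327.1, 257.7] 630
scene 0.63 [228.4, 284.3] 450
```

jog_arm(
  deltas=[
    [[0,0,-12,0,0,-7.7,20],[0,0,-12,0,0,-7.7,20],[0,0,-12,0,0,-7.7,20],[0,0,-12,0,0,-7.7,20],[0,0,-12,0,0,-7.7,20]],
  ],
)

```text
clock: 6.5
eef_pos: [0.4422, -0.2682, 0.1038]
tool_rot: [-0.319, 0.948, 0.009, -0.008]
ft_force: [-0.2, 0.1, -1.3]
grip_width: 0.0277
```

jog_arm(
  deltas=[
    [[0,0,-10,0,0,-7.7,20],[0,0,0,0,0,-7.7,20],[0,0,0,0,0,-7.7,20],[0,0,0,0,0,0,20]],
  ],
)

```text
clock: 6.9
eef_pos: [0.4411, -0.2676, 0.1113]
tool_rot: [-0.51, 0.86, 0.013, -0.007]
ft_force: [-0.4, -0.5, -1.1]
grip_width: 0.0276
```

```bash
python3 - <<'E'
from h import *
go((.5074,.0706,.12),down(238.75))
E
```

```text
shift now-frame [-328.5  104.4   -5.4] turn [ 1.68 -0.    2.56] | shift in goal frame [-323.5  118.8   -8.7] |F [-0.37 -0.49 -1.09] t 6.9
```

jog_arm(
  deltas=[
    [[-20,7,-4,1.7,0,2.5,20],[-40,15,-2,0,0,0,20],[-40,15,0,0,0,0,20],[-40,15,0,0,0,0,20],[-40,15,0,0,0,0,20]],
  ],
)

```text
clock: 7.4
eef_pos: [0.4767, -0.0785, 0.1128]
tool_rot: [-0.477, 0.879, 0.001, -0.002]
ft_force: [1.0, -0.5, -2.0]
grip_width: 0.0278
```

jog_arm(
  deltas=[
    [[-40,15,0,0,0,0,20],[-40,15,0,0,0,0,20],[-30,11,0,0,0,0,20],[-15,5,0,0,0,0,20],[0,0,0,0,0,0,20]],
  ],
)

```text
clock: 7.9
eef_pos: [0.505, 0.0621, 0.1083]
tool_rot: [-0.474, 0.881, 0.003, -0.005]
ft_force: [-0.0, -1.2, -1.4]
grip_width: 0.0273
```

```bash
python3 - <<'E'
from h import *
go((.5074,.0706,.12),down(238.75))
E
```

```text
shift now-frame [ -8.4   2.8 -11.8] turn [ 0.57 -0.33 -2.19] | shift in goal frame [ -8.5   2.3 -11.7] |F [-0.   -1.18 -1.44] t 7.9
```

jog_arm(
  deltas=[
    [[-8.5,2.5,12,0.6,-0.3,-2.2,20],[0,0,20,0,0,0,20],[0,0,15,0,0,0,20],[0,0,0,0,0,0,20]],
  ],
)

```text
clock: 8.3
eef_pos: [0.5055, 0.0689, 0.0577]
tool_rot: [-0.487, 0.873, -0.001, -0.002]
ft_force: [-0.3, 0.1, -0.9]
grip_width: 0.0279
```

```bash
python3 - <<'E'
from h import *
d=go((.5074,.0706,.06),down(238.75))
o=get_obs(); r=R.from_quat(o['tool_rot']); h=o['eef_pos']+r.apply([-.14,0,0]); print('pred hole',h, r.as_matrix()[:,0])
im=[]
for n in('top','scene'):
    a=snap(n,f'l_{n}.png'); x,y=w2px(n,(.56,.16,.04)).astype(int); print(n,x-50,y-50,w2px(n,h+[0,0,.006]),w2px(n,(.580,.1903,.0415)))
    im.append(cv2.resize(a[y-50:y+50,x-50:x+50,::-1],None,fx=4,fy=4,interpolation=cv2.INTER_CUBIC))
cv2.imwrite('pics/l.png',np.hstack(im))
E
```

```text
shift now-frame [-2.4 -0.7 -2.3] turn [ 0.08 -0.26 -0.41] | shift in goal frame [-2.4 -0.7 -2.3] |F [-0.29  0.09 -0.87] t 8.3
pred hole [0.57900852 0.18807534 0.05706234] [-0.52486016 -0.85117636  0.00454124]
top 122 148 [161.13149412 190.40793476] [161.95570127 191.32866849]
scene 164 145 [212.14372437 183.42311614] [212.18690674 189.89307484]
```

View pics/l.png

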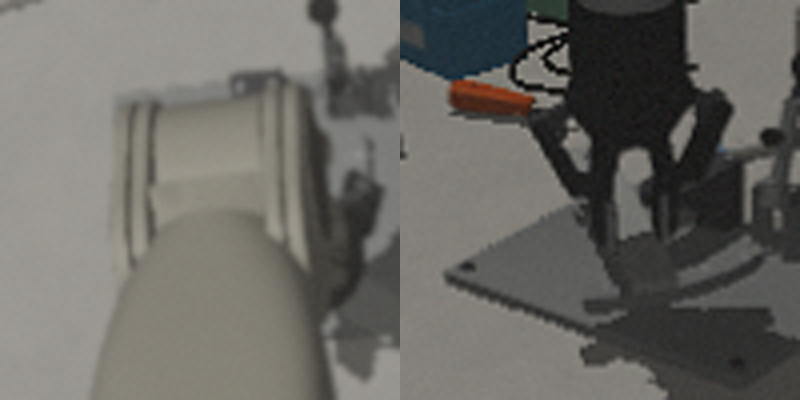

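The top view is blocked by the arm. In the scene crop the fingers hold the bar over the plate with its free end toward the camera at about (640,262), and the hole and pin are hidden behind the fingers. So I check the bar's free end position numerically.

```bash
python3 - <<'E'
from h import *
a=cv2.imread('pics/l_scene.png')
o=get_obs(); r=R.from_quat(o['tool_rot'])
for l in (.055,.065,.075):
  for s in(-.015,.015): print(l,s,w2px('scene',o['eef_pos']+r.apply([l,s,-.006])))
for m in masks_of('bar','scene'):
    ys,xs=np.nonzero(m['pixels']); print(m['conf'],xs.min(),xs.max(),ys.min(),ys.max(),len(xs))
cv2.imwrite('pics/l2.png',cv2.resize(a[185:245,190:270],None,fx=8,fy=8,interpolation=cv2.INTER_CUBIC)*2)
E
```

```text
0.055 -0.015 [233.27675167 211.72274508]
0.055 0.015 [221.82207198 213.26578416]
0.065 -0.015 [234.19229306 213.45272531]
0.065 0.015 [222.66831865 215.01500645]
0.075 -0.015 [235.11983778 215.20493133]
0.075 0.015 [223.52581456 216.78685328]
0.6 208 233 183 217 255
0.55 204 262 271 294 440
```

View pics/l2.png

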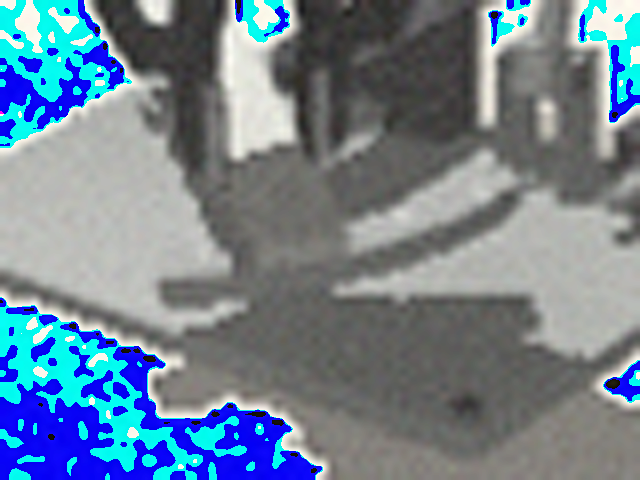

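The enlarged crop shows the bar's free end at about (235–345, 235–262), i.e. full-picture (219–233, 214–217). That is within about 2 mm of the prediction, so I lower gently with force checks.

jog_arm(
  deltas=[
    [[-2.5,0,6,0,-0.2,-0.3,20],[0,0,5,0,0,0,20],[0,0,0,0,0,0,20]],
  ],
)

```text
clock: 8.75
eef_pos: [0.5113, 0.0711, 0.0508]
tool_rot: [-0.489, 0.872, -0.001, 0.004]
ft_force: [0.3, -0.9, -1.6]
grip_width: 0.0277
```

```bash
python3 - <<'E'
from h import *
d=go((.5074,.0706,.046),down(238.75))
o=get_obs(); r=R.from_quat(o['tool_rot']); print(o['eef_pos']+r.apply([-.139,0,0]))
E
```

```text
shift now-frame [2.5 3.1 4.7] turn [-0.36  0.32 -0.17] | shift in goal frame [2.4 3.1 4.8] |F [ 0.28 -0.92 -1.62] t 8.75
[0.58375727 0.1896769  0.05152753]
```

jog_arm(
  deltas=[
    [[1.5,3.5,4,-0.4,0.3,-0.2,20],[0,0,0,0,0,0,20]],
  ],
)

```text
clock: 8.95
eef_pos: [0.5075, 0.0716, 0.0467]
tool_rot: [-0.491, 0.871, 0.0, -0.0]
ft_force: [-0.0, 0.4, -0.5]
grip_width: 0.0279
```

```bash
cat > c.py <<'E'
from h import *
import sys
L=.139
o=get_obs(); r=R.from_quat(o['tool_rot']); h=o['eef_pos']+r.apply([-L,0,0]); e=r.inv().apply(np.array([.580,.1903,h[2]])-h)*1e3
print('need',e.round(1),'z',o['eef_pos'][2],'turn',(r.inv()*down(238.75)).as_rotvec(degrees=True).round(2),'F',o['ft_force'].round(2),'tau',o['ft_torque'].round(2),o['clock'])
E
python3 c.py
```

```text
need [-0.1 -0.5 -0. ] z 0.046733065801845775 turn [0.05 0.01 0.03] F [-0.02  0.45 -0.55] tau [-0.04  0.04 -0.03] 8.95
```

Aligned; lower in small steps watching force.

jog_arm(
  deltas=[
    [[0,-0.5,4,0,0,0,20],[0,0,0,0,0,0,20]],
  ],
)

```text
clock: 9.15
eef_pos: [0.508, 0.0715, 0.0425]
tool_rot: [-0.491, 0.871, 0.0, -0.0]
ft_force: [0.7, -0.2, -2.0]
grip_width: 0.0275
```

```bash
python3 c.py
```

```text
need [ 0. -0. -0.] z 0.04254191676029879 turn [0.04 0.02 0.04] F [ 0.7  -0.23 -1.96] tau [-0.06  0.06 -0.06] 9.15
```

jog_arm(
  deltas=[
    [[0,0,4,0,0,0,20],[0,0,0,0,0,0,20]],
  ],
)

```text
clock: 9.35
eef_pos: [0.5081, 0.0715, 0.0382]
tool_rot: [-0.491, 0.871, 0.0, 0.0]
ft_force: [-0.1, 0.1, -1.9]
grip_width: 0.0277
```

```bash
python3 c.py
```

```text
need [ 0.2  0.1 -0. ] z 0.03820091733353343 turn [0.03 0.03 0.04] F [-0.1   0.08 -1.92] tau [-0.04 -0.01  0.03] 9.35
```

jog_arm(
  deltas=[
    [[0,0,4,0,0,0,20],[0,0,0,0,0,0,20]],
  ],
)

```text
clock: 9.55
eef_pos: [0.5083, 0.0716, 0.0339]
tool_rot: [-0.491, 0.871, 0.0, 0.0]
ft_force: [0.5, 0.0, -1.9]
grip_width: 0.0278
```

jog_arm(
  deltas=[
    [[0,0,4,0,0,0,20],[0,0,0,0,0,0,20]],
  ],
)

```text
clock: 9.75
eef_pos: [0.5085, 0.0716, 0.0296]
tool_rot: [-0.491, 0.871, 0.0, 0.0]
ft_force: [-0.2, -0.6, -1.1]
grip_width: 0.0276
```

```bash
python3 c.py
```

```text
need [ 0.4  0.3 -0. ] z 0.029555846130641314 turn [0.   0.06 0.04] F [-0.23 -0.58 -1.14] tau [-0.02  0.05 -0.01] 9.75
```

jog_arm(
  deltas=[
    [[0,0,3.5,0,0,0,20],[0,0,0,0,0,0,20],[0,0,2,0,0,0,20],[0,0,0,0,0,0,20]],
  ],
)

```text
clock: 10.15
eef_pos: [0.5087, 0.0717, 0.0236]
tool_rot: [-0.491, 0.871, 0.0, 0.001]
ft_force: [0.8, 0.1, -1.2]
grip_width: 0.0276
```

jog_arm(
  deltas=[
    [[0,0,1.5,0,0,0,20],[0,0,0,0,0,0,20]],
  ],
)

```text
clock: 10.35
eef_pos: [0.509, 0.0717, 0.0223]
tool_rot: [-0.491, 0.871, 0.0, 0.001]
ft_force: [0.7, -0.4, -1.1]
grip_width: 0.0279
```

```bash
python3 c.py
```

```text
need [ 0.7  0.7 -0. ] z 0.022335491076670613 turn [-0.04  0.09  0.04] F [ 0.66 -0.38 -1.07] tau [-0.05  0.07  0.  ] 10.35
```

Now a lateral check on the pin: lift nothing, just nudge along the bar and read the force.

jog_arm(
  deltas=[
    [[-3,0,0.5,0,0,0,20],[0,0,0,0,0,0,20]],
  ],
)

```text
clock: 10.55
eef_pos: [0.5099, 0.073, 0.0223]
tool_rot: [-0.49, 0.871, -0.001, -0.0]
ft_force: [-0.3, -0.5, -0.4]
grip_width: 0.0274
```

```bash
python3 c.py
```

```text
need [2.3 0.9 0. ] z 0.02227779736771548 turn [-0.08 -0.1  -0.01] F [-0.32 -0.48 -0.39] tau [-0.08 -0.01  0.01] 10.55
```

jog_arm(
  deltas=[
    [[5,0,0,0,0,0,20]],
  ],
)

```text
clock: 10.65
eef_pos: [0.5088, 0.0706, 0.0226]
tool_rot: [-0.491, 0.871, 0.0, 0.002]
ft_force: [5.1, 11.4, -1.4]
grip_width: 0.0279
```

jog_arm(
  deltas=[
    [[3,0,0,0,0,0,20]],
  ],
)

```text
clock: 10.75
eef_pos: [0.5094, 0.0703, 0.0233]
tool_rot: [-0.492, 0.871, 0.002, 0.005]
ft_force: [3.0, 6.3, -2.8]
grip_width: 0.0279
```

```bash
python3 c.py
```

```text
need [-0.2  1.5 -0. ] z 0.023306603562658155 turn [-0.14  0.63  0.15] F [ 3.02  6.28 -2.81] tau [ 1.41 -0.69  0.12] 10.75
```

The bar is captured on the pin (about 12 N resisting along the bar). I relax and release.

jog_arm(
  deltas=[
    [[-1,0,0.5,0,0.6,0,20],[0,0,0,0,0,0,48],[0,0,0,0,0,0,48],[0,0,0,0,0,0,48],[0,0,-10,0,0,0,48]],
  ],
)

```text
clock: 11.25
eef_pos: [0.5086, 0.071, 0.0318]
tool_rot: [-0.492, 0.871, -0.001, -0.001]
ft_force: [0.1, -0.8, 0.3]
grip_width: 0.0482
```

jog_arm(
  deltas=[
    [[0,0,-30,0,0,0,48],[0,0,-40,0,0,0,20],[0,0,-40,0,0,0,0],[0,0,0,0,0,0,0]],
  ],
)

```text
clock: 11.65
eef_pos: [0.508, 0.0706, 0.1478]
tool_rot: [-0.491, 0.871, -0.001, -0.001]
ft_force: [0.4, -0.2, 0.5]
grip_width: 0.0046
```

```bash
python3 - <<'E'
from h import *
q=np.array([.5712,.0936,np.radians(6.75)])
go((.45,0.0,.14),down(238.75))
for n in('top','scene'):
    snap(n,f'r_{n}.png')
    for r in masks_of('bar',n):
        ys,xs=np.nonzero(r['pixels']); W=np.array([px2w(n,(x,y),.028)[:2] for x,y in zip(xs,ys)],np.float32)*1000
        print(n,round(r['conf'],2),cv2.minAreaRect(W),r['at'])
a=cv2.imread('pics/r_scene.png'); x,y=w2px('scene',(.54,.1,.03)).astype(int); cv2.imwrite('pics/r.png',cv2.resize(a[y-60:y+60,x-80:x+80],None,fx=5,fy=5,interpolation=cv2.INTER_CUBIC)); print(x-80,y-60)
E
```

```text
shift now-frame [90.3 13.1  8.1] turn [ 0.03 -0.18  0.12] | shift in goal frame [90.4 13.   7.8] |F [ 0.42 -0.18  0.51] t 11.65
top 0.61 ((328.54058837890625, -140.92901611328125), (20.049089431762695, 145.12710571289062), 10.515077590942383) [282.6, 283.7]
top 0.51 ((494.69805908203125, 45.43301010131836), (70.20389556884766, 30.93059730529785), 58.862823486328125) [211.6, 224.1]
scene 0.89 ((527.6234741210938, 107.03732299804688), (245.93875122070312, 35.77407455444336), 59.17948532104492) [218.4, 209.6]
scene 0.77 ((303.2936096191406, -165.89523315429688), (27.366649627685547, 148.1902313232422), 9.917017936706543) [229.8, 285.3]
144 147
```

View pics/r.png

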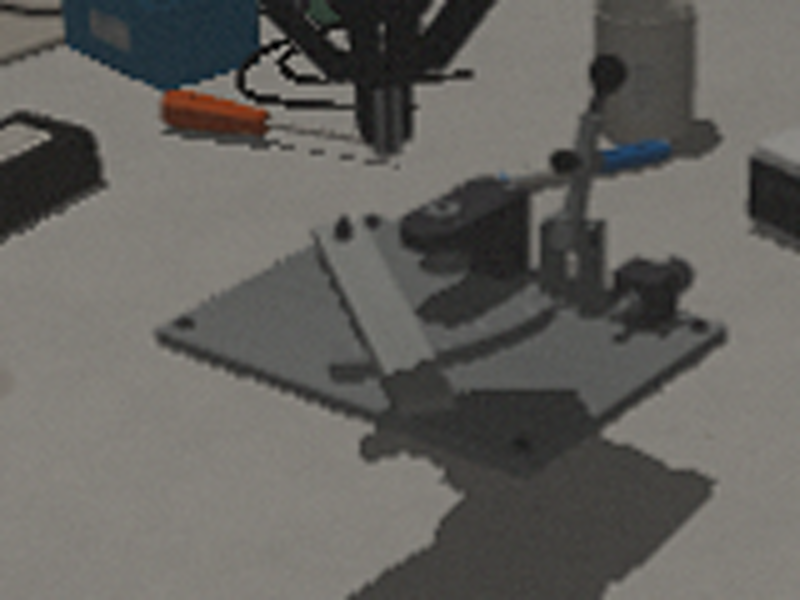

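The scene crop shows the bar seated on the pin at (343,228), lying across the rail and swung out about 37° with its free end at (418,392). The foot and bush are clear. Now I take the closed fingers to the front edge of the free end.

jog_arm(
  deltas=[
    [[25,20,0,0,-0.2,0,0],[22,22,0,0,0,0,0],[0,0,30,0,0,0,0],[0,0,0,0,0,0,0]],
  ],
)

```text
clock: 12.25
eef_pos: [0.4357, 0.0502, 0.105]
tool_rot: [-0.492, 0.871, 0.005, -0.012]
ft_force: [0.1, -0.7, -0.3]
grip_width: -0.0001
```

```bash
cat > b.py <<'E'
from h import *
import sys
def bar(yaw):
    a=np.radians(yaw); d=np.array([np.cos(a),np.sin(a)]); n=np.array([-d[1],d[0]]); return d,n
def st():
    o=get_obs(); r=R.from_quat(o['tool_rot']); v=o['eef_pos'][:2]-[.580,.1903]; X=r.as_matrix()[:2,0]; yaw=np.degrees(np.arctan2(X[1],X[0]))%360
    f=o['ft_force'][:2]; d,n=bar(yaw)
    rad=np.hypot(*v); ang=np.degrees(np.arctan2(v[1],v[0]))%360
    print('z',o['eef_pos'][2].round(4),'yaw',yaw.round(2),'rad',rad.round(4),'ang',ang.round(2),'-> bar angle if touching(29.5)',(ang+np.degrees(np.arcsin(.0295/rad))).round(2),'F push',-(f@n).round(2),'along',(f@d).round(2),'Fz',o['ft_force'][2].round(2),'t',o['clock'])
if __name__=='__main__': st()
E
python3 - <<'E'
from b import *
d,n=bar(239); go((*(np.array([.580,.1903])+.187*d-.042*n),.016),down(239)); st()
E
```

```text
shift now-frame [ -8.8 -11.3  88.7] turn [ 1.18 -0.89 -0.11] | shift in goal frame [-7.4 -9.5 89. ] |F [ 0.07 -0.69 -0.26] t 12.25
z 0.105 yaw 238.89 rad 0.2012 ang 224.16 -> bar angle if touching(29.5) 232.59 F push -0.42 along 0.56 Fz -0.26 t 12.25
```

jog_arm(
  deltas=[
    [[-8,-10,10,1.2,-0.9,-0.1,0],[0,0,0,0,0,0,0],[0,0,35,0,0,0,0],[0,0,25,0,0,0,0],[0,0,0,0,0,0,0]],
  ],
)

```text
clock: 12.75
eef_pos: [0.4484, 0.052, 0.0339]
tool_rot: [-0.492, 0.87, 0.001, -0.002]
ft_force: [-0.6, 0.6, -0.2]
grip_width: 0.0002
```

```bash
python3 - <<'E'
from b import *
d,n=bar(239); go((*(np.array([.580,.1903])+.187*d-.042*n),.016),down(239)); st()
E
```

```text
shift now-frame [ 0.6  0.4 17.9] turn [ 0.16 -0.13 -0.01] | shift in goal frame [ 0.6  0.4 17.9] |F [-0.63  0.56 -0.23] t 12.75
z 0.0339 yaw 238.99 rad 0.191 ang 226.43 -> bar angle if touching(29.5) 235.32 F push 0.83 along -0.15 Fz -0.23 t 12.75
```

jog_arm(
  deltas=[
    [[0,0,9,0.1,-0.1,0,0],[0,0,9,0,0,0,0],[0,0,0,0,0,0,0]],
  ],
)

```text
clock: 13.05
eef_pos: [0.4501, 0.0522, 0.017]
tool_rot: [-0.492, 0.87, -0.0, 0.0]
ft_force: [0.0, -0.2, 0.4]
grip_width: 0.0005
```

jog_arm(
  deltas=[
    [[0,-9,0,0,0,0,0],[1.5,-10,0,0,0,-3,0],[1.5,-10,0,0,0,-3,0],[1.5,-10,0,0,0,-3,0],[0,0,0,0,0,0,0]],
  ],
)

```text
clock: 13.55
eef_pos: [0.4878, 0.0281, 0.0206]
tool_rot: [-0.562, 0.827, -0.002, 0.003]
ft_force: [0.2, -0.5, -0.5]
grip_width: 0.0
```

```bash
python3 b.py
```

```text
z 0.0206 yaw 248.37 rad 0.1865 ang 240.37 -> bar angle if touching(29.5) 249.47 F push -0.38 along 0.35 Fz -0.46 t 13.55
```

jog_arm(
  deltas=[
    [[2,-8,3,0,0,-3.5,0],[2.5,-8,1,0,0,-2.5,0],[2.5,-8,1,0,0,-2.5,0],[2,-8,1,0,0,-2.5,0]],
  ],
)

```text
clock: 13.95
eef_pos: [0.5153, 0.0113, 0.0169]
tool_rot: [-0.64, 0.768, 0.0, 0.004]
ft_force: [-7.1, 4.2, 9.4]
grip_width: -0.0002
```

```bash
python3 b.py
```

```text
z 0.0169 yaw 259.56 rad 0.1904 ang 250.13 -> bar angle if touching(29.5) 259.04 F push 7.77 along -2.79 Fz 9.39 t 13.95
```

jog_arm(
  deltas=[
    [[0,0,-1,0,0,0,0]],
  ],
)

```text
clock: 14.05
eef_pos: [0.5157, 0.0113, 0.0184]
tool_rot: [-0.64, 0.769, 0.0, 0.004]
ft_force: [-0.4, -1.4, 0.3]
grip_width: -0.0002
```

```bash
python3 - <<'E'
from b import *
st(); go((0.5153,.0113,.018),down(259))
a=snap('scene'); x,y=w2px('scene',(.54,.06,.03)).astype(int); cv2.imwrite('pics/p.png',cv2.resize(a[y-60:y+60,x-80:x+80,::-1],None,fx=5,fy=5,interpolation=cv2.INTER_CUBIC)); print(x-80,y-60)
E
```

```text
z 0.0184 yaw 259.51 rad 0.1902 ang 250.23 -> bar angle if touching(29.5) 259.15 F push 0.16 along 1.5 Fz 0.26 t 14.05
shift now-frame [0.1 0.4 0.4] turn [-0.27  0.37  0.51] | shift in goal frame [0.1 0.4 0.4] |F [-0.43 -1.44  0.26] t 14.05
154 152
```

View pics/p.png

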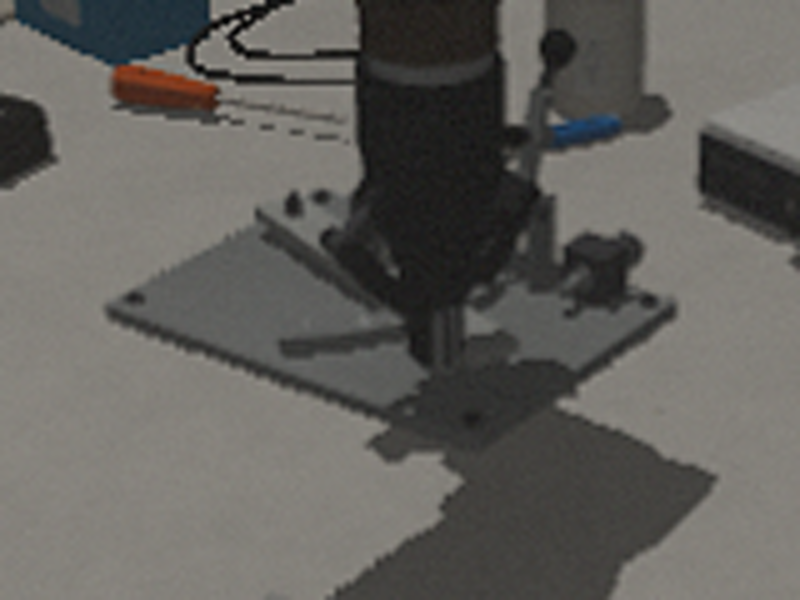

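The scene crop shows the fingers at (435,340) bearing on the bar's front edge, with the bar still on the pin at (292,203) and now reaching the foot. The 9 N reading vanished once my downward trim stopped. I go on under the foot.

jog_arm(
  deltas=[
    [[1,-4,0,-0.2,0.3,-0.5,0],[1,-6,0,0,0,-2,0],[1,-6,0,0,0,-2,0]],
  ],
)

```text
clock: 14.4
eef_pos: [0.5269, 0.0067, 0.0184]
tool_rot: [-0.67, 0.743, 0.003, -0.002]
ft_force: [-5.9, 2.1, 5.6]
grip_width: -0.0001
```

```bash
python3 b.py
```

```text
z 0.0184 yaw 264.1 rad 0.1911 ang 253.86 -> bar angle if touching(29.5) 262.74 F push 6.13 along -1.53 Fz 5.58 t 14.4
```

jog_arm(
  deltas=[
    [[0.5,-6,0,0,0,-1,0],[0.5,-6,0,0,0,-1,0],[0.5,-6,0,0,0,-1.5,0]],
  ],
)

```text
clock: 14.7
eef_pos: [0.5396, 0.0038, 0.0186]
tool_rot: [-0.693, 0.721, 0.006, -0.006]
ft_force: [-4.7, -0.5, 4.3]
grip_width: 0.0002
```

```bash
python3 b.py
```

```text
z 0.0186 yaw 267.71 rad 0.1908 ang 257.79 -> bar angle if touching(29.5) 266.68 F push 4.64 along 0.68 Fz 4.27 t 14.7
```

jog_arm(
  deltas=[
    [[0.5,-6,0,0.5,-0.5,-1,0],[0.5,-5,0,0,0,-1,0]],
  ],
)

```text
clock: 14.9
eef_pos: [0.5492, 0.0022, 0.0185]
tool_rot: [-0.706, 0.708, 0.007, -0.001]
ft_force: [-4.8, -0.5, 4.7]
grip_width: 0.0003
```

```bash
python3 -c "
from b import *
st(); go((.5396,.0038,.018),down(269))"
```

```text
z 0.0185 yaw 269.81 rad 0.1906 ang 260.71 -> bar angle if touching(29.5) 269.62 F push 4.75 along 0.52 Fz 4.68 t 14.9
shift now-frame [-1.6  9.6  0.7] turn [0.64 0.51 0.81] | shift in goal frame [-1.4  9.7  0.5] |F [-4.75 -0.5   4.68] t 14.9
```

jog_arm(
  deltas=[
    [[0,-4,0,0.5,0.5,-1,0]],
  ],
)

```text
clock: 15.0
eef_pos: [0.5536, 0.0016, 0.0185]
tool_rot: [0.712, -0.702, -0.0, 0.001]
ft_force: [-4.1, -1.1, 3.1]
grip_width: 0.0003
```

jog_arm(
  deltas=[
    [[0.3,-3.5,0,0,0,-1,0]],
  ],
)

```text
clock: 15.1
eef_pos: [0.5568, 0.0012, 0.0185]
tool_rot: [0.719, -0.695, -0.0, 0.001]
ft_force: [-4.3, -0.2, 4.7]
grip_width: -0.0003
```

jog_arm(
  deltas=[
    [[0.3,-3.5,0,0,0,-1,0]],
  ],
)

```text
clock: 15.2
eef_pos: [0.5604, 0.0008, 0.0185]
tool_rot: [0.725, -0.688, -0.0, 0.002]
ft_force: [-4.9, -1.4, 4.4]
grip_width: 0.0002
```

```bash
python3 b.py
```

```text
z 0.0185 yaw 272.98 rad 0.1906 ang 264.1 -> bar angle if touching(29.5) 273.01 F push 4.93 along 1.17 Fz 4.36 t 15.2
```

Still sliding at ~4–5 N; small steps until the steep rise.

jog_arm(
  deltas=[
    [[0.3,-3,0,0,0,-0.9,0]],
  ],
)

```text
clock: 15.3
eef_pos: [0.5637, 0.0005, 0.0185]
tool_rot: [0.731, -0.682, -0.0, 0.002]
ft_force: [-4.3, -0.9, 4.1]
grip_width: -0.0001
```

jog_arm(
  deltas=[
    [[0.3,-3,0,0,0,-0.9,0]],
  ],
)

```text
clock: 15.4
eef_pos: [0.5669, 0.0003, 0.0185]
tool_rot: [0.737, -0.676, -0.0, 0.002]
ft_force: [-5.1, -1.3, 3.4]
grip_width: 0.0001
```

```bash
python3 b.py
```

```text
z 0.0185 yaw 274.93 rad 0.1905 ang 266.06 -> bar angle if touching(29.5) 274.97 F push 5.16 along 0.87 Fz 3.41 t 15.4
```

jog_arm(
  deltas=[
    [[0.3,-3,0,0,0,-0.9,0]],
  ],
)

```text
clock: 15.5
eef_pos: [0.5702, 0.0001, 0.0185]
tool_rot: [0.743, -0.67, -0.0, 0.002]
ft_force: [-4.0, -2.3, 3.8]
grip_width: 0.0001
```

jog_arm(
  deltas=[
    [[0.3,-3,0,0,0,-0.9,0]],
  ],
)

```text
clock: 15.6
eef_pos: [0.5735, -0.0001, 0.0185]
tool_rot: [0.748, -0.663, 0.0, 0.002]
ft_force: [-4.6, -1.5, 4.0]
grip_width: -0.0
```

```bash
python3 b.py
```

```text
z 0.0185 yaw 276.88 rad 0.1905 ang 268.06 -> bar angle if touching(29.5) 276.96 F push 4.7 along 0.94 Fz 3.97 t 15.6
```

jog_arm(
  deltas=[
    [[0.3,-3,0,0,0,-0.8,0]],
  ],
)

```text
clock: 15.7
eef_pos: [0.575, -0.0003, 0.0183]
tool_rot: [0.753, -0.658, -0.001, 0.004]
ft_force: [-13.1, -1.5, 12.6]
grip_width: 0.0
```

jog_arm(
  deltas=[
    [[0.3,-2.5,0,0,0,-0.8,0]],
  ],
)

```text
clock: 15.8
eef_pos: [0.575, -0.0005, 0.0182]
tool_rot: [0.758, -0.652, -0.003, 0.006]
ft_force: [-12.9, -0.9, 12.6]
grip_width: -0.0001
```

```bash
python3 b.py
```

```text
z 0.0182 yaw 278.61 rad 0.1909 ang 268.51 -> bar angle if touching(29.5) 277.4 F push 12.85 along -1.08 Fz 12.65 t 15.8
```

Stop felt: force jumped 4.7 → 13 N with no advance. I hold near 10 N.

jog_arm(
  deltas=[
    [[0,-2,0,0,0,0,0]],
  ],
)

```text
clock: 15.9
eef_pos: [0.5748, -0.0005, 0.0183]
tool_rot: [0.758, -0.652, -0.005, 0.007]
ft_force: [-10.4, -2.3, 10.3]
grip_width: 0.0001
```

jog_arm(
  deltas=[
    [[0,-2,-0.3,0,0,0,0],[0,-2,-0.3,0,0,0,0]],
  ],
)

```text
clock: 16.1
eef_pos: [0.5747, -0.0005, 0.0185]
tool_rot: [0.759, -0.651, -0.008, 0.011]
ft_force: [-8.4, -2.5, 7.3]
grip_width: -0.0003
```

```bash
python3 b.py
```

```text
z 0.0185 yaw 278.7 rad 0.1909 ang 268.41 -> bar angle if touching(29.5) 277.3 F push 8.66 along 1.17 Fz 7.33 t 16.1
```

jog_arm(
  deltas=[
    [[0,-2.4,0,0,0,0,0],[0,-2.4,0,0,0,0,0],[0,-2.4,0,0,0,0,0]],
  ],
)

```text
clock: 16.4
eef_pos: [0.5747, -0.0006, 0.0186]
tool_rot: [0.759, -0.651, -0.012, 0.016]
ft_force: [-10.7, -1.5, 10.3]
grip_width: 0.0001
```

jog_arm(
  deltas=[
    [[0,-2.5,0,0,0,0,0],[0,-2.5,0,0,0,0,0],[0,-2.5,0,0,0,0,0]],
  ],
)

```text
clock: 16.7
eef_pos: [0.5746, -0.0006, 0.0188]
tool_rot: [0.759, -0.65, -0.018, 0.022]
ft_force: [-10.2, -1.3, 11.2]
grip_width: 0.0001
```

```bash
python3 b.py
```

```text
z 0.0188 yaw 278.85 rad 0.1909 ang 268.37 -> bar angle if touching(29.5) 277.25 F push 10.26 along -0.29 Fz 11.17 t 16.7
```

Held about 1 s near 10 N. Back off and up, then look.

jog_arm(
  deltas=[
    [[0,4,0,0,0,0,0],[0,12,0,0,0,0,0],[0,12,0,0,0,0,0],[0,0,-30,0,0,0,30],[0,0,-45,0,0,0,42]],
  ],
)

```text
clock: 17.2
eef_pos: [0.5516, -0.0024, 0.0898]
tool_rot: [0.761, -0.649, -0.019, 0.021]
ft_force: [1.2, -1.0, 0.3]
grip_width: 0.0283
```

jog_arm(
  deltas=[
    [[0,20,-45,0,0,0,42],[0,20,-45,0,0,0,42],[0,0,-10,0,0,0,42],[0,0,0,0,0,0,42]],
  ],
)

```text
clock: 17.6
eef_pos: [0.5267, -0.0066, 0.2015]
tool_rot: [0.762, -0.647, -0.011, 0.011]
ft_force: [-0.9, 0.1, -0.2]
grip_width: 0.042
```

```bash
python3 - <<'E'
from b import *
from fit import jw
q=np.array([.5712,.0936,np.radians(6.75)])
a=snap('scene','k_s.png'); b=snap('top','k_t.png')
for n in('top','scene'):
    for r in masks_of('clamp_knob',n): print(n,'knob',round(r['conf'],2),r['at'],r['pixels'].sum(),px2w(n,r['at'],.13))
    for r in masks_of('bar',n):
        ys,xs=np.nonzero(r['pixels']); W=np.array([px2w(n,(x,y),.028)[:2] for x,y in zip(xs,ys)],np.float32)*1000
        print(n,round(r['conf'],2),cv2.minAreaRect(W))
k=jw(q,(108,-38,130)); print('knob exp',k,w2px('top',k),w2px('scene',k))
go((k[0],k[1],.2),down(186.75)); print(get_obs()['joint_pos'].round(2))
x,y=w2px('scene',(.57,.09,.05)).astype(int); cv2.imwrite('pics/k.png',cv2.resize(a[y-60:y+60,x-80:x+80,::-1],None,fx=5,fy=5,interpolation=cv2.INTER_CUBIC)); print(x-80,y-60)
E
```

```text
top knob 0.43 [309.7, 150.3] 1699 [ 0.67666842 -0.21024138  0.13      ]
top 0.67 ((328.580322265625, -141.41017150878906), (19.80225372314453, 145.14208984375), 10.420672416687012)
top 0.65 ((580.391357421875, 183.32525634765625), (28.127058029174805, 53.66012954711914), 0.3592223823070526)
scene knob 0.79 [260.2, 175.8] 160 [0.59828463 0.01861633 0.13      ]
scene 0.91 ((585.9196166992188, 92.46864318847656), (43.892127990722656, 231.19554138183594), 4.649373531341553)
scene 0.66 ((304.2601623535156, -165.11956787109375), (26.414886474609375, 149.07977294921875), 10.268803596496582)
knob exp [0.68291781 0.06855744 0.13      ] [202.89494673 147.21225084] [267.33090977 162.12918523]
shift now-frame [ -48.6 -169.2   -9.8] turn [ 2.06 -1.81 92.53] | shift in goal frame [-167.2   56.1   -2.7] |F [ 0.49  0.94 -0.59] t 17.9
[-0.01  0.34  0.05  1.32 -0.   -1.74]
154 138
```

View pics/k.png

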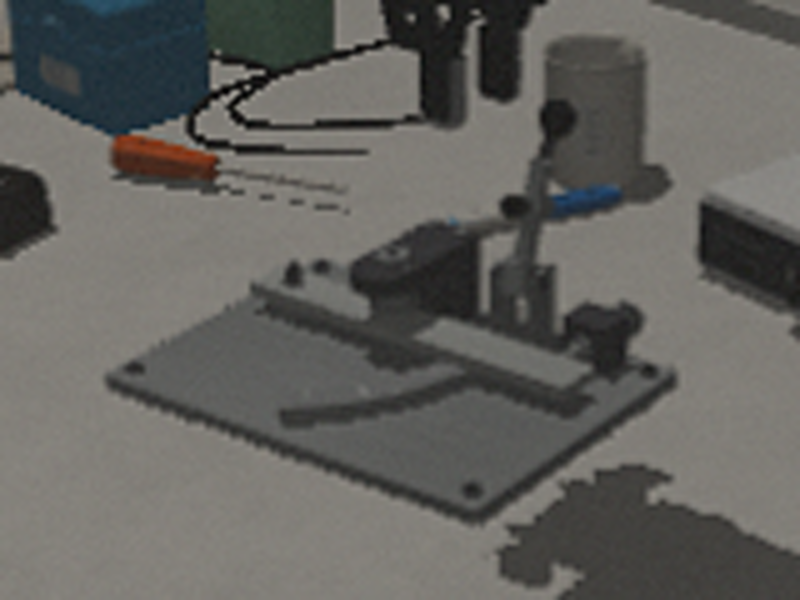

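The scene crop shows the bar home, on the pin at (293,272), under the foot, with its free end by the stop at (585,375). The clamp is still open, its ball at (558,117), which is full-picture (265.6,161.4) against (267.3,162.1) expected. I now straddle the ball from above with the open fingers.

jog_arm(
  deltas=[
    [[-14,-41,0,1,-1,2,42],[-14,-41,0,0,0,0,42],[-14,-41,0,0,0,0,42],[-12,-38,0,0,0,0,42],[0,0,0,0,0,0,42]],
  ],
)

```text
clock: 18.4
eef_pos: [0.6761, 0.0702, 0.1798]
tool_rot: [0.749, -0.662, -0.023, 0.009]
ft_force: [0.2, -0.3, -1.5]
grip_width: 0.0418
```

```bash
python3 -c "
from b import *
go((.683,.0686,.15),down(276.75))"
```

```text
shift now-frame [ 3.1 -8.  29.5] turn [2.5  1.25 0.31] | shift in goal frame [ 2.4 -6.7 29.8] |F [ 0.19 -0.3  -1.53] t 18.4
```

jog_arm(
  deltas=[
    [[3,-8,5,2.5,1.2,0.3,42],[0,0,0,0,0,0,42]],
  ],
)

```text
clock: 18.6
eef_pos: [0.6837, 0.0688, 0.168]
tool_rot: [0.748, -0.664, -0.003, 0.003]
ft_force: [0.8, -0.1, 0.7]
grip_width: 0.0421
```

```bash
python3 - <<'E'
from b import *
go((.683,.0686,.12),down(276.75))
a=snap('scene'); x,y=w2px('scene',(.67,.07,.13)).astype(int); cv2.imwrite('pics/m.png',cv2.resize(a[y-45:y+45,x-60:x+60,::-1],None,fx=6,fy=6,interpolation=cv2.INTER_CUBIC)); print(x-60,y-45)
E
```

```text
shift now-frame [ 0.2  0.4 48. ] turn [0.44 0.02 0.08] | shift in goal frame [ 0.1  0.8 48. ] |F [ 0.77 -0.09  0.69] t 18.6
203 118
```

View pics/m.png

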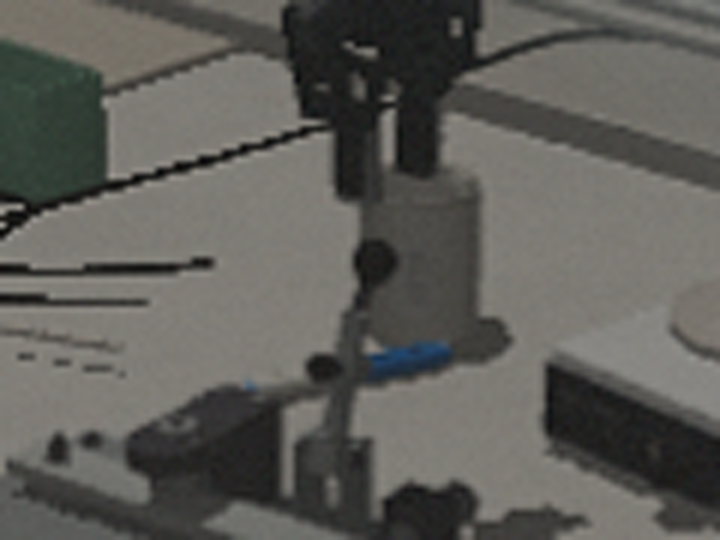

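The crop shows the open fingers above the ball: finger tips at columns 355 and 418, ball at (376,260). I shift about 2.5 mm toward the front and descend.

jog_arm(
  deltas=[
    [[-1,3,14,0.4,0,0,42],[0,0,14,0,0,0,42],[0,0,0,0,0,0,42]],
  ],
)

```text
clock: 18.95
eef_pos: [0.6776, 0.0681, 0.1404]
tool_rot: [0.748, -0.664, -0.002, 0.001]
ft_force: [-0.3, 1.0, -0.4]
grip_width: 0.0418
```

```bash
python3 -c "
from b import *
go((.681,.0696,.12),down(276.75))"
```

```text
shift now-frame [-1.1 -3.6 20.4] turn [0.3  0.09 0.01] | shift in goal frame [-1.1 -3.5 20.4] |F [-0.31  1.   -0.39] t 18.95
```

jog_arm(
  deltas=[
    [[-1,-3.5,8,0.3,0,0,42],[0,0,12,0,0,0,42],[0,0,0,0,0,0,42]],
  ],
)

```text
clock: 19.25
eef_pos: [0.6811, 0.0688, 0.1212]
tool_rot: [0.747, -0.665, -0.0, -0.001]
ft_force: [0.3, 0.1, -1.5]
grip_width: 0.0419
```

```bash
cat > k.py <<'E'
from b import *
o=get_obs(); c,s=np.cos(np.radians(6.75)),np.sin(np.radians(6.75)); v=o['eef_pos'][:2]-[.5712,.0936]
print('jig x,y',((c*v[0]+s*v[1])*1e3).round(1),((-s*v[0]+c*v[1])*1e3).round(1),'z',(o['eef_pos'][2]*1e3).round(1),'turn',(R.from_quat(o['tool_rot']).inv()*down(276.75)).as_rotvec(degrees=True).round(2),'F',o['ft_force'].round(1),o['clock'])
E
python3 k.py
```

```text
jig x,y 106.2 -37.6 z 121.2 turn [-0.09  0.11 -0.04] F [ 0.3  0.1 -1.5] 19.25
```

jog_arm(
  deltas=[
    [[0,10,-2,0,0,0,42],[0,11,-4,0,0,0,42],[0,11,-4,0,0,0,42]],
  ],
)

```text
clock: 19.55
eef_pos: [0.651, 0.0651, 0.1306]
tool_rot: [0.747, -0.665, 0.001, -0.003]
ft_force: [3.1, 0.6, -2.5]
grip_width: 0.042
```

```bash
python3 k.py
```

```text
jig x,y 75.9 -37.7 z 130.6 turn [-0.28  0.12 -0.05] F [ 3.1  0.6 -2.5] 19.55
```

jog_arm(
  deltas=[
    [[0,12,-2,-0.3,0,0,42],[0,12,-1,0,0,0,42],[0,12,0,0,0,0,42],[0,12,2,0,0,0,42]],
  ],
)

```text
clock: 19.95
eef_pos: [0.6094, 0.0602, 0.1354]
tool_rot: [0.747, -0.665, 0.005, -0.007]
ft_force: [3.7, -0.1, 0.5]
grip_width: 0.0422
```

```bash
python3 k.py
```

```text
jig x,y 34.0 -37.7 z 135.4 turn [-0.98  0.13 -0.04] F [ 3.7 -0.1  0.5] 19.95
```

jog_arm(
  deltas=[
    [[0,11,4,-0.9,0,0,42],[0,11,5,0,0,0,42],[0,11,6,0,0,0,42]],
  ],
)

```text
clock: 20.25
eef_pos: [0.5815, 0.0568, 0.1245]
tool_rot: [0.747, -0.665, 0.004, -0.006]
ft_force: [3.1, 0.2, 1.7]
grip_width: 0.0423
```

```bash
python3 k.py
```

```text
jig x,y 5.9 -37.8 z 124.5 turn [-0.88  0.12 -0.04] F [3.1 0.2 1.7] 20.25
```

jog_arm(
  deltas=[
    [[0,10,8,-0.5,0,0,42],[0,10,8,0,0,0,42]],
  ],
)

```text
clock: 20.45
eef_pos: [0.564, 0.0547, 0.11]
tool_rot: [0.747, -0.665, 0.004, -0.006]
ft_force: [3.1, 0.7, 1.3]
grip_width: 0.0422
```

```bash
python3 k.py
```

```text
jig x,y -11.7 -37.8 z 110.0 turn [-0.75  0.12 -0.05] F [3.1 0.7 1.3] 20.45
```

jog_arm(
  deltas=[
    [[0,-3,-5,-0.7,0,0,46],[0,0,-20,0,0,0,46],[0,0,-20,0,0,0,30],[0,0,0,0,0,0,0],[0,0,0,0,0,0,0]],
  ],
)

```text
clock: 20.95
eef_pos: [0.5588, 0.054, 0.1499]
tool_rot: [0.747, -0.665, -0.008, 0.007]
ft_force: [-0.4, 0.6, 0.4]
grip_width: 0.0026
```

```bash
python3 - <<'E'
import runpy; runpy.run_path('k.py')
from b import *
from fit import jw
n='scene'; snap(n)
q=np.array([.5712,.0936,np.radians(6.75)])
for t in (-35,-40,-45,-50,-55):
    a=np.radians(t); print(t,w2px(n,jw(q,(62+92*np.sin(a),-38,50+92*np.cos(a)))).round(1))
for r in masks_of('clamp_knob',n): print(r['conf'],r['at'],r['pixels'].sum())
E
```

```text
jig x,y -17.0 -37.9 z 149.9 turn [ 1.15  0.14 -0.05] F [-0.4  0.6  0.4] 20.95
-35 [246.2 175.1]
-40 [244.8 177.5]
-45 [243.5 180.1]
-50 [242.3 182.8]
-55 [241.3 185.6]
0.66 [248.6, 186.5] 142
```

jog_arm(
  deltas=[
    [[0,-10,5,1.1,0,0,0],[0,0,8,0,0,0,0],[0,0,6,0,0,0,0]],
  ],
)

```text
clock: 21.35
eef_pos: [0.5686, 0.0552, 0.1274]
tool_rot: [0.747, -0.665, -0.001, -0.0]
ft_force: [0.4, 0.4, -1.3]
grip_width: -0.0
```

```bash
python3 k.py
```

```text
jig x,y -7.1 -37.8 z 127.4 turn [ 0.1   0.14 -0.05] F [ 0.4  0.4 -1.3] 21.35
```

jog_arm(
  deltas=[
    [[0,0,5,0,0,0,0]],
  ],
)

```text
clock: 21.45
eef_pos: [0.5674, 0.0551, 0.1213]
tool_rot: [0.747, -0.665, -0.002, 0.001]
ft_force: [-11.9, -1.8, 16.4]
grip_width: -0.0002
```

jog_arm(
  deltas=[
    [[0,2,6,0,0,0,0]],
  ],
)

```text
clock: 21.55
eef_pos: [0.5619, 0.0545, 0.1154]
tool_rot: [0.747, -0.665, -0.005, 0.003]
ft_force: [-14.5, -1.1, 15.7]
grip_width: -0.0001
```

```bash
python3 k.py
```

```text
jig x,y -13.8 -37.8 z 115.4 turn [ 0.66  0.14 -0.05] F [-14.5  -1.1  15.7] 21.55
```

jog_arm(
  deltas=[
    [[0,0,-20,0.6,0,0,0],[0,0,-25,0,0,0,0],[0,0,0,0,0,0,0]],
  ],
)

```text
clock: 21.85
eef_pos: [0.5584, 0.054, 0.1578]
tool_rot: [0.747, -0.665, -0.004, 0.003]
ft_force: [0.5, -0.7, 0.7]
grip_width: 0.0
```

```bash
python3 - <<'E'
import runpy; runpy.run_path('k.py')
from b import *
n='scene'; a=snap(n)
x,y=w2px(n,(.58,.06,.09)).astype(int); cv2.imwrite('pics/v.png',cv2.resize(a[y-45:y+45,x-60:x+60,::-1],None,fx=6,fy=6,interpolation=cv2.INTER_CUBIC)); print(x-60,y-45)
E
```

```text
jig x,y -17.3 -37.8 z 157.8 turn [ 0.57  0.14 -0.05] F [ 0.5 -0.7  0.7] 21.85
184 142
```

View pics/v.png

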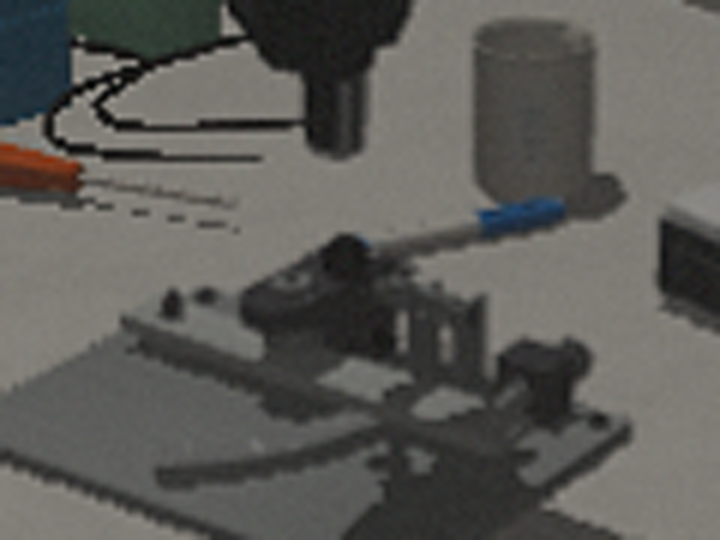

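The crop shows the ball at (346,257), which is full-picture (241.7,184.8). The clamp is about 53° forward of vertical, so pressing was working. Continue from above along the arc.

jog_arm(
  deltas=[
    [[0,-2,18,0.5,0,0,0],[0,0,14,0,0,0,0]],
  ],
)

```text
clock: 22.1
eef_pos: [0.5601, 0.0543, 0.1232]
tool_rot: [0.747, -0.665, -0.001, -0.0]
ft_force: [-0.9, -0.2, 0.1]
grip_width: -0.0004
```

```bash
python3 k.py
```

```text
jig x,y -15.7 -37.7 z 123.2 turn [ 0.05  0.14 -0.05] F [-0.9 -0.2  0.1] 22.1
```

jog_arm(
  deltas=[
    [[0,1,6,0,0,0,0],[0,2,6,0,0,0,0]],
  ],
)

```text
clock: 22.3
eef_pos: [0.5535, 0.0536, 0.1077]
tool_rot: [0.747, -0.665, -0.004, 0.003]
ft_force: [-8.4, -0.4, 8.8]
grip_width: -0.0002
```

```bash
python3 k.py
```

```text
jig x,y -22.3 -37.7 z 107.7 turn [ 0.52  0.14 -0.05] F [-8.4 -0.4  8.8] 22.3
```

jog_arm(
  deltas=[
    [[0,2,6,0,0,0,0],[0,2,6,0,0,0,0]],
  ],
)

```text
clock: 22.5
eef_pos: [0.545, 0.0526, 0.0943]
tool_rot: [0.747, -0.665, -0.007, 0.006]
ft_force: [-1.8, 0.6, 4.2]
grip_width: 0.0001
```

```bash
python3 k.py
```

```text
jig x,y -30.8 -37.7 z 94.3 turn [ 1.    0.14 -0.06] F [-1.8  0.6  4.2] 22.5
```

jog_arm(
  deltas=[
    [[0,-3,6,0.8,0,0,0],[0,-2,6,0,0,0,0]],
  ],
)

```text
clock: 22.7
eef_pos: [0.5399, 0.0519, 0.0797]
tool_rot: [0.747, -0.665, -0.008, 0.008]
ft_force: [-8.1, -0.5, 5.2]
grip_width: -0.0001
```

```bash
python3 k.py
```

```text
jig x,y -35.9 -37.7 z 79.7 turn [ 1.28  0.13 -0.06] F [-8.1 -0.5  5.2] 22.7
```

jog_arm(
  deltas=[
    [[0,0,5,0,0,0,0],[0,0,5,0,0,0,0]],
  ],
)

```text
clock: 22.9
eef_pos: [0.5368, 0.0516, 0.0683]
tool_rot: [0.747, -0.665, -0.01, 0.01]
ft_force: [-2.2, -0.5, 5.2]
grip_width: 0.0
```

```bash
python3 k.py
```

```text
jig x,y -39.1 -37.7 z 68.3 turn [ 1.57  0.13 -0.07] F [-2.2 -0.5  5.2] 22.9
```

jog_arm(
  deltas=[
    [[0,0,-15,1.5,0,0,0],[0,-10,-12,0,0,0,0],[0,0,0,0,0,0,0]],
  ],
)

```text
clock: 23.2
eef_pos: [0.5474, 0.0528, 0.0932]
tool_rot: [0.747, -0.665, -0.001, -0.0]
ft_force: [-0.0, 0.4, 0.7]
grip_width: -0.0001
```

```bash
python3 k.py
```

```text
jig x,y -28.4 -37.7 z 93.2 turn [ 0.07  0.14 -0.07] F [-0.   0.4  0.7] 23.2
```

jog_arm(
  deltas=[
    [[0,0,10,0,0,0,0]],
  ],
)

```text
clock: 23.3
eef_pos: [0.5487, 0.053, 0.0836]
tool_rot: [0.747, -0.665, -0.0, -0.002]
ft_force: [0.6, -0.1, 0.2]
grip_width: -0.0001
```

jog_arm(
  deltas=[
    [[0,0,5,0,0,0,0]],
  ],
)

```text
clock: 23.4
eef_pos: [0.548, 0.0529, 0.0768]
tool_rot: [0.747, -0.665, -0.001, -0.001]
ft_force: [-1.9, 0.2, -1.2]
grip_width: 0.0001
```

jog_arm(
  deltas=[
    [[0,0,5,0,0,0,0]],
  ],
)

```text
clock: 23.5
eef_pos: [0.5473, 0.0529, 0.0704]
tool_rot: [0.747, -0.665, -0.001, -0.001]
ft_force: [-0.6, -0.3, 4.3]
grip_width: -0.0005
```

```bash
python3 k.py
```

```text
jig x,y -28.5 -37.6 z 70.4 turn [ 0.05  0.14 -0.07] F [-0.6 -0.3  4.3] 23.5
```

jog_arm(
  deltas=[
    [[0,0,3,0,0,0,0]],
  ],
)

```text
clock: 23.6
eef_pos: [0.5473, 0.0529, 0.0677]
tool_rot: [0.747, -0.665, -0.001, -0.001]
ft_force: [-7.3, -0.1, 28.7]
grip_width: 0.0003
```

jog_arm(
  deltas=[
    [[0,0,3,0,0,0,0]],
  ],
)

```text
clock: 23.7
eef_pos: [0.5474, 0.0529, 0.0676]
tool_rot: [0.747, -0.665, -0.001, -0.001]
ft_force: [-12.0, -1.5, 34.5]
grip_width: 0.0001
```

jog_arm(
  deltas=[
    [[0,0,3,0,0,0,0]],
  ],
)

```text
clock: 23.8
eef_pos: [0.5473, 0.0529, 0.0678]
tool_rot: [0.747, -0.665, -0.0, -0.002]
ft_force: [-8.8, -1.1, 24.6]
grip_width: 0.0001
```

```bash
python3 k.py
```

```text
jig x,y -28.5 -37.6 z 67.8 turn [-0.14  0.14 -0.06] F [-8.8 -1.1 24.6] 23.8
```

End stop reached: rigid at z ≈ 67.7 mm (69 nominal), 25–34 N. Retreat and check.

jog_arm(
  deltas=[
    [[0,0,-10,0,0,0,0],[0,0,-40,0,0,0,0],[0,0,-40,0,0,0,0],[0,40,-20,0,0,0,0],[0,40,0,0,0,0,0]],
  ],
)

```text
clock: 24.3
eef_pos: [0.4688, 0.0434, 0.1794]
tool_rot: [0.747, -0.665, -0.0, -0.001]
ft_force: [0.2, 0.5, 0.4]
grip_width: -0.0001
```

jog_arm(
  deltas=[
    [[0,45,-10,0,0,0,0],[0,45,0,0,0,0,0],[0,30,0,0,0,0,0],[0,0,0,0,0,0,0],[0,0,0,0,0,0,0]],
  ],
)

```text
clock: 24.8
eef_pos: [0.3399, 0.0284, 0.1877]
tool_rot: [0.747, -0.665, -0.001, -0.0]
ft_force: [0.7, -0.3, 0.1]
grip_width: -0.0002
```

```bash
python3 - <<'E'
import runpy; runpy.run_path('k.py')
from b import *
from fit import jw
q=np.array([.5712,.0936,np.radians(6.75)])
a=snap('scene'); b=snap('top')
print('knob down exp',w2px('scene',jw(q,(-30,-38,58))),w2px('top',jw(q,(-30,-38,58))))
def crop(im,n,f,w,h):
    x,y=w2px(n,(.57,.09,.03)).astype(int); x0,y0=x-w//2,y-h//2; print(n,x0,y0,f); return cv2.resize(im[y0:y0+h,x0:x0+w,::-1],(400,400*h//w),interpolation=cv2.INTER_CUBIC)
cv2.imwrite('pics/e.png',np.hstack([crop(a,'scene',4,130,110),crop(b,'top',4,130,110)]))
for n in('top','scene'):
    for t in('bar','parts_box','petri_dish'):
        for r in masks_of(t,n)[:2]:
            ys,xs=np.nonzero(r['pixels']); W=np.array([px2w(n,(x,y),.028)[:2] for x,y in zip(xs,ys)],np.float32)*1000
            print(n,t,round(r['conf'],2),r['at'],cv2.minAreaRect(W) if t=='bar' else '')
E
```

```text
jig x,y -237.3 -37.6 z 187.7 turn [ 0.06  0.14 -0.06] F [ 0.7 -0.3  0.1] 24.8
knob down exp [237.79229858 202.91052585] [211.02618665 203.10205608]
scene 169 150 4
top 133 140 4
top bar 0.84 [199.2, 191.0] ((591.9380493164062, 97.45132446289062), (34.699039459228516, 226.43692016601562), 5.53596830368042)
top bar 0.61 [283.8, 283.1] ((328.8609924316406, -141.86187744140625), (20.181306838989258, 145.25086975097656), 10.913844108581543)
top parts_box 0.96 [309.1, 149.1] 
top petri_dish 0.65 [386.3, 202.4] 
scene bar 0.96 [246.7, 209.0] ((584.5152587890625, 94.2455825805664), (44.42282485961914, 232.14822387695312), 5.6516852378845215)
scene bar 0.65 [227.9, 283.0] ((303.604736328125, -166.47113037109375), (26.595439910888672, 146.6956787109375), 10.092601776123047)
scene parts_box 0.76 [349.6, 226.7] 
scene petri_dish 0.96 [396.0, 289.0]
```

View pics/e.png

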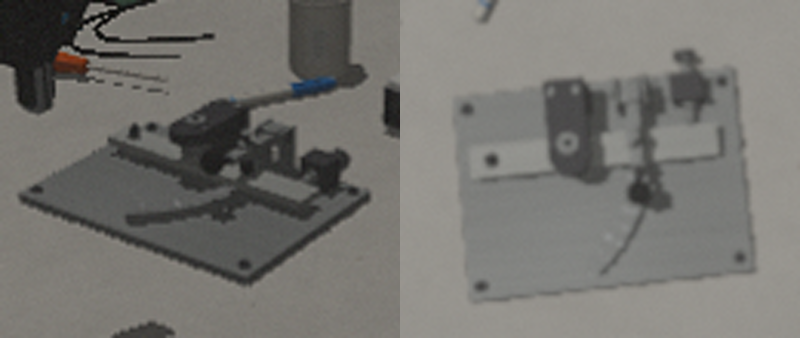

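The crops show the clamp arm level with its ball at (212,160) left and (639,192) right, matching the end-of-travel prediction. The bar is on the pin, under the foot and running by the stop. One last zoom at the stop contact.

```bash
python3 - <<'E'
from b import *
ims=[cv2.resize(np.mean([camera(n).astype(float) for _ in range(4)],0)[y:y+30,x:x+40,::-1].astype(np.uint8),(400,300),interpolation=cv2.INTER_CUBIC) for n,x,y in(('scene',250,190),('top',208,160))]
cv2.imwrite('pics/z.png',cv2.convertScaleAbs(np.hstack(ims),alpha=1.6))
E
```

```text
(no output)
```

View pics/z.png

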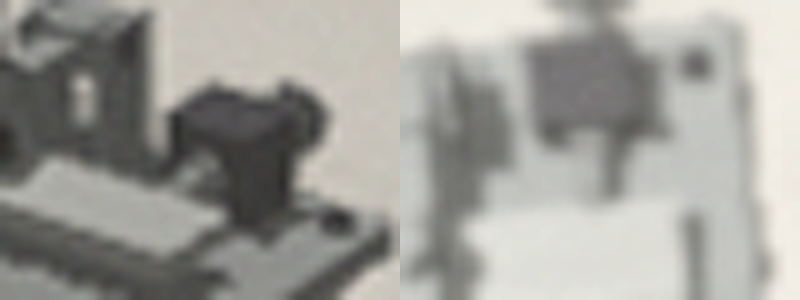

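The stop screw, at (590,165) in the top zoom, runs right up to the bar's back edge at (590,205) with no visible gap. I hand in.

```bash
python3 -c "
from h import *
print(job_done(), get_obs()['clock'])"
```

```text
the job is handed in; nothing more can be done
the job is handed in; nothing more can be done
```

The larger bar is loaded, pushed home against the stop screw and clamped. I handed the job in with the robot's clock at about 25 s (limit 72 s).

**What I did**
- I put the hole over the pin with the bar swung out about 37°, and confirmed it was on by a resistance of about 12 N along the bar.
- I pushed the free end round under the foot. It slid at 4–6 N, with one reading of about 8 N as it met the foot.
- At the stop the push rose steeply to about 13 N with no further advance. I then held it for about 1 s at 9–13 N.
- I hooked the clamp ball over, then pressed it down to its hard end stop, with about 35 N at most, and backed the arm away.

**Last checks**
- The ball is where it should be with the clamp fully down.
- The bar is on the pin, under the foot, with no visible gap at the stop screw.
- The parts box and petri dish have not moved by more than a pixel or two of network noise. The small decoy bar looks unmoved in the later pictures.
- The robot is touching nothing.

**Readings that disagreed or went wrong**
- While I pushed, the wrist also showed an upward force of about the same size as the push, which I put down to friction at the fingers. At the moment the stop was felt, push and upward force together came to about 18 N. The 20 N limit held in every reading I took.
- The bar's angle from the masks (about 5.6°) differs by 1.5–2° from what the fingers measured while pushing (about 7.3°). I trusted the force and the close-up picture.
- The first presses on the ball slid towards its front edge, so I re-centred before the final press.

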